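# Roll the stone bars of a trivet flush

## Task

Take the spring roller out of its stand and, keeping it down on the trivet until the job is done, roll it along the row of stone bars with a firm, steady push of about 14 N, never above 24 N, until all six bars are bedded flush in the frame. Only the roller may touch the trivet. Then put the roller back upright in its stand, flange on the rim, and leave the other things where they are.

Things in the scene. Friction and masses are not known exactly. Their poses are not given: they have to be found in the camera images.
- trivet: tiled trivet, fixed: dark wooden base 86 (x) x 150 (y) x 14 mm, origin at the centre of its underside, z up. On levelling screws it carries a wooden frame 100 (x) x 164 (y) mm holding six white stone bars side by side in a row along y, 20 mm apart (bar1 at y = -50 mm, bar6 at +50 mm), each 70 mm long in x and 18.5 mm wide in y, standing up to 5 mm proud of the frame's rim
- trivet_base_top (a point): centre of the top of the trivet's dark base, 14 mm above its origin. The frame's rim above it is at an unknown height, 20 to 32 mm over this point at its middle, and leans up to 0.025 rad about the trivet's x; both differ each time and are not reported: feel for the bars
- roller_grip (a point): centre of the roller's upright wooden grip block, 50 (x) x 30 (y) x 60 mm, z up along the grip; take it from above across the 30 mm width, closing along y. At the start it stands 102 mm above the worktop. The grip's underside is 30 mm below this point
- roller: spring pressure roller, 0.32 kg, origin at the centre of the underside of its steel flange plate (104 x 64 x 6 mm) just below the grip block, 36 mm below the grip's centre; z up. Below hangs a rubber wheel, 36 mm diameter and 60 mm wide, turning freely on an axle along x, so that it rolls along y. The wheel gives upwards on a spring of 8 N per mm, at most 6 mm
- roller_low (a point): rest position of the roller's wheel axle (fixed to the grip and flange, it does not follow the spring), 40 mm below the flange's underside and 76 mm below the grip's centre; the unloaded wheel's lowest point is 18 mm below this
- stand: fixed open wooden stand for the roller, foot 110 (x) x 80 (y) mm, rim 66 mm high, origin at the centre of its underside, z up. Its well is 84 (x) x 48 (y) mm; the roller's wheel and fork (78 x 36 mm) hang in it with the flange lying on the rim, the roller's x along the stand's x
- bar1 (a joint): how far stone bar 1 (y = -50 mm on the trivet) has been pressed in: 0 = 5 mm proud, 0.005 m = fully bedded, flush with the rim. Every bar yields only to more than about 6 N on itself, slowly (300 N per m/s beyond that) and stays where pressed; the roller rests on one or two bars. 14 N at 20 mm/s or slower beds them
- bar2 (a joint): how far stone bar 2 (y = -30 mm on the trivet) has been pressed in: 0 = 5 mm proud, 0.005 m = fully bedded, flush with the rim
- bar3 (a joint): how far stone bar 3 (y = -10 mm on the trivet) has been pressed in: 0 = 5 mm proud, 0.005 m = fully bedded, flush with the rim
- bar4 (a joint): how far stone bar 4 (y = 10 mm on the trivet) has been pressed in: 0 = 5 mm proud, 0.005 m = fully bedded, flush with the rim
- bar5 (a joint): how far stone bar 5 (y = 30 mm on the trivet) has been pressed in: 0 = 5 mm proud, 0.005 m = fully bedded, flush with the rim
- bar6 (a joint): how far stone bar 6 (y = 50 mm on the trivet) has been pressed in: 0 = 5 mm proud, 0.005 m = fully bedded, flush with the rim
- wine_stopper: small gold wine stopper, 28 mm across, 78 mm tall, standing between the two places; leave alone
- kitchen_timer: round kitchen timer, 64 mm across, 56 mm tall, at the left; leave alone
- jigger: gold double-cone measure, 45 mm across, 88 mm tall, at the front left; leave alone
- salt_box: round wooden salt box, 85 mm across, 60 mm tall, at the right; leave alone
- tumbler: clear tumbler, 80 mm across, 91 mm tall, at the left; leave alone
- bottle_opener: flat gold bottle opener, 135 x 30 x 6 mm, lying between the two places; leave alone

How it is judged:
By the outcome, as a careful person would: the job done as asked, in the order asked, and still so for the second after the job is handed in, with the robot touching nothing.
It also fails if it takes over 72 s, if anything falls off the work surface, if the arm or the gripper's body presses on something with over 40 N, if the wrist force passes 120 N, or if a joint passes its speed limit or range.

## Robot

A 6-joint arm with a two-finger parallel gripper is mounted at the origin on a cart in front of the work surface, level with it; the furniture and walls round the work are solid. World frame = base frame: x ahead of the robot, y to its left, z up, the work surface at z = 0. Lengths are in mm, angles in degrees, forces in N, time in s.
With the tool pointing down it reaches from about 300 to 850 mm from the base axis. Payload 4.2 kg.
Tool frame: the origin (TCP) lies at the very end of the fingers, on their centre line; the grasp point (between the pads) lies 19 mm behind it; z points along the fingers, y is the direction in which the jaws open and shut (so a half turn about z gives the same grasp; the last joint's range is limited). The gripper opens to 91 mm and grips with 3 to 60 N. Pads are 32 mm wide; open, the fingers measure 118 mm over their backs; the gripper's body (76 mm by 178 mm) begins 60 mm behind the grasp point.
Start: joints at [-69.328, 18.312, 89.639, -0, 72.044, -1.146], TCP at [213.711, -533.828, 193.476] pointing down, gripper open.
Joint ranges: [-177.97, 177.97], [-48.28, 115.42], [12.27, 149.76], [-77.06, 257.06], [2.81, 150.46], [-146.56, 146.56]. Speed limits (degrees/s): [147.25, 147.25, 180, 180, 180, 180].

## Interface

Orientations are given as [roll, pitch, yaw] about the fixed x, y, z axes, in that order (R = Rz(yaw) Ry(pitch) Rx(roll)).
In Python, from workcell import * gives the robot as it stands. The module is installed in compiled form; this text tells all that it offers.
- The arm moves only by the tool servo_tool, never from a script. Its argument "plan" is a list that holds one entry, the list of rows, each a list of 7 numbers: the shift along the tool's x, y, z in mm, then the turn, a rotation vector about the tool's x, y, z in rad, then the opening, from 0 (shut) to 1 (fully open). A call has 1 to 20 rows; each row is the pose to reach, as a shift and turn from the pose commanded when the call began, along the tool's axes at that moment; what a row does not reach only later rows make up. A row lasts 1/10 s, in which the tool goes at most 50 mm and 8.59 degrees, less where a joint would pass 70% of its speed; a pose out of reach is approached as far as the arm can. A call with a gripper value outside its range is refused whole. The fingers move at their own pace and stop on an object; "squeeze" is the grip in N (left out, the last holds). Time passes only in rows, so rows that repeat a pose let the fingers close. It gives the time, the measured TCP pose, the force and the opening at its end, in the units of the state.
- state(): the state, without advancing time (a new reading comes with each control period).
- grab_frame(name): name is "side" or "top" or "wrist"; returns a dict with "color" (384x512x3 uint8, red, green, blue), "range_z" (384x512 float32, mm along the optical axis (not along the pixel's ray), 0 where there is no reading), "fx", "fy", "cx", "cy" (pixels), "dist_coeffs" ([k1, k2, p1, p2, k3] as OpenCV has them; the pictures are not rectified), "rvec" (rotation vector, rad) and "tvec" (3), from world to camera coordinates, as OpenCV has them; the wrist camera has in their place "tool_from_camera" (4x4, takes a point from camera to tool coordinates, whose origin is the TCP and whose axes are the flange's). Camera axes: x right, y down, z forward; pixel columns grow to the right and rows downward; lengths in mm; the calibration is good to about 2 mm. A picture is of the moment at which its call begins: read the wrist's pose just before it.
- job_done(): hands the job in, once; it reports no verdict.
The state is a dict: "time_s": time; "qpos": joint angles; "qvel": joint speeds; "effort": joint torques, N m; "ee_pos": TCP position; "ee_rot": TCP orientation; "force": force on the tool from outside, world axes, zero at the start; "torque": the same for the moment, N m; "gripper_width": finger opening in mm.
Only numpy, scipy, OpenCV 4.12 (cv2) and the standard library are available. Lean on these libraries where they do the work, as an engineer would, in place of code of your own. Each camera call takes 0.05 s, during which the arm holds its last target.

## Working session

There is one attempt and no reset: what is moved stays moved. The work goes in short steps, Python scripts to look and compute and a tool call to move; the robot and the scene stay as the last step left them, time stands still between calls to the robot, and variables do not carry over. Pictures are saved under pics/ and viewed, and the job is handed in when it is done.

Besides the shell and the picture viewer there is one more tool, called after "Request:" as name(argument=value, ...) on one line, values as JSON. servo_tool: Moves the arm, as the interface text tells. Its arguments: {"type":"object","properties":{"plan":{"type":"array"},"squeeze":{"type":"number"}},"required":["plan"]}

```bash
mkdir -p pics; cat > h.py <<'E'
from workcell import *
import numpy as np, cv2
def pts(f, s=None):
    K=np.array([[f['fx'],0,f['cx']],[0,f['fy'],f['cy']],[0,0,1]])
    h,w=f['range_z'].shape
    u,v=np.meshgrid(np.arange(w),np.arange(h))
    p=cv2.undistortPoints(np.stack([u,v],-1).reshape(-1,1,2).astype(np.float64),K,np.array(f['dist_coeffs'],float)).reshape(h,w,2)
    z=f['range_z'].astype(float)
    P=np.stack([p[...,0]*z,p[...,1]*z,z],-1)
    if 'rvec' in f:
        R=cv2.Rodrigues(np.array(f['rvec'],float))[0]
        W=(P-np.array(f['tvec'],float).ravel())@R
    else:
        from scipy.spatial.transform import Rotation as Ro
        T=np.array(f['tool_from_camera'])
        W=P@T[:3,:3].T+T[:3,3]
        W=W@Ro.from_euler('xyz',s['ee_rot'],degrees=True).as_matrix().T+np.array(s['ee_pos'])
    W[z==0]=np.nan
    return W
def save(f,n): cv2.imwrite('pics/'+n,f['color'][...,::-1])
E
python3 - <<'E'
from h import *
s=state();print(s)
for n in('side','top','wrist'):
    s=state();f=grab_frame(n);save(f,n+'0.png');np.save('/tmp/%s0.npy'%n,pts(f,s))
E
```

```text
{'time_s': 0.0, 'qpos': array([-6.93290024e+01,  1.83490319e+01,  8.97087107e+01,  4.69877597e-04,
        7.20439478e+01, -1.14625053e+00]), 'qvel': array([ 0.02152571,  0.00859812,  0.03764391,  0.02499012, -0.10858161,
        0.0260329 ]), 'effort': array([ 2.00866552e-04, -4.12466455e+01, -2.31970453e+01,  7.28727831e-02,
        4.57309652e-02, -1.70230164e-04]), 'ee_pos': array([ 213.49743   , -533.28500144,  192.63086417]), 'ee_rot': array([-1.79898339e+02, -2.48091170e-03,  2.18171006e+01]), 'force': array([ 0.91842936,  0.46734961, -0.57860114]), 'torque': array([-0.04566084, -0.0245859 , -0.0115534 ]), 'gripper_width': 91.00394530510536}
```

View pics/top0.png

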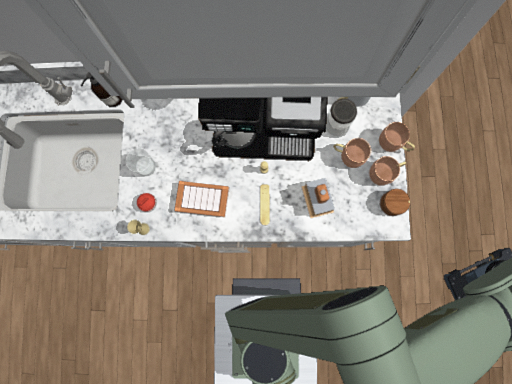

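View pics/side0.png

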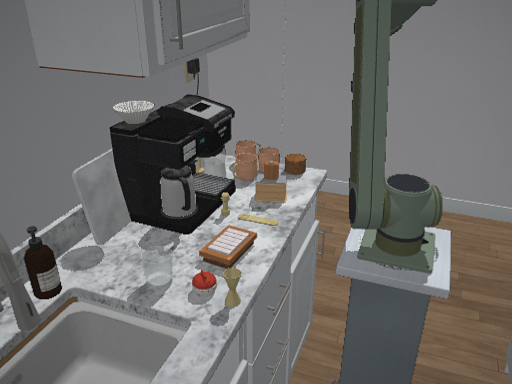

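View pics/wrist0.png

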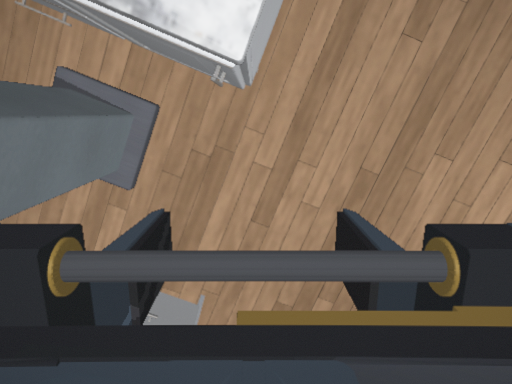

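The top view shows the trivet at about (202,198), the stand and roller at (319,197), and the opener at (265,203). I'll measure them next.

```bash
python3 - <<'E'
import numpy as np,cv2
W=np.load('/tmp/top0.npy')
im=cv2.imread('pics/top0.png')
np.set_printoptions(precision=0,suppress=True,linewidth=200)
for (u,v) in [(202,198),(319,197),(322,192),(265,203),(265,167),(146,202),(396,202),(140,160),(135,227),(240,220)]: print(u,v,W[v,u])
def reg(u0,u1,v0,v1,z0,z1,nm):
    s=W[v0:v1,u0:u1]; m=(s[...,2]>z0)&(s[...,2]<z1)
    p=s[m][:,:2].astype(np.float32)
    if len(p)<4: print(nm,len(p));return
    c,sz,a=cv2.minAreaRect(p)
    print(nm,len(p),np.round(c,1),np.round(sz,1),round(a,1),'z',np.round(np.percentile(s[m][:,2],[5,50,95]),1))
reg(170,235,175,225,20,60,'trivet')
reg(300,340,175,222,100,140,'grip')
reg(300,340,175,222,60,76,'rim+flange')
reg(300,340,175,222,45,68,'rim')
print(W[178:220:2,304:338:3,2])
big=cv2.resize(im[165:235,165:345],None,fx=4.4,fy=4.4,interpolation=cv2.INTER_CUBIC);cv2.imwrite('pics/c0.png',big)
E
```

```text
202 198 [457. 201.  38.]
319 197 [ 443. -160.  128.]
322 192 [ 456. -168.  138.]
265 203 [445.  -0.   4.]
265 167 [549.  -1.  73.]
146 202 [443. 380.  48.]
396 202 [ 438. -414.   55.]
140 160 [590. 419.  16.]
135 227 [362. 411.  50.]
240 220 [390.  81.  -3.]
trivet 1611 [456. 203.] [166. 101.] 83.5 z [31. 39. 45.]
grip 196 [ 457. -170.] [50. 31.] 13.8 z [108. 130. 136.]
rim+flange 477 [ 457. -170.] [105.  65.] 14.7 z [66. 71. 74.]
rim 79 [ 456. -170.] [102.  66.] 14.9 z [46. 63. 68.]
[[  1.   0.  -2.   0.   4.   1.  69.  73.   2.  -6.  -1.  -0.]
 [ -3.   4.   0.   3.  73.  72.  73.  68.  -2.  -4.   1.  -2.]
 [ -1.  69.  71.  71.  72.  71.  76.  72.  -2.  -5.  -3.  -0.]
 [ -0.  73.  70.  68.  69.  69. 129.  68.   1.   2.  -1.   1.]
 [ 24.  74.  72.  74. 126. 135. 129. 130.  -0.   5.  -6.  -1.]
 [ 12.  70.  72.  68. 128. 132. 132. 130.  73.   0.   2.  -3.]
 [  1.  65.  73.  71. 124. 132. 132. 135.  70.   1.  -1.  -0.]
 [  3.  51.  71.  70. 113. 132. 138. 134.  72.   1.  -3.  -0.]
 [  2.  41.  71.  72. 105. 127. 138. 127.  70.  -1.  -3.   0.]
 [  4.  25.  71.  73.  92. 127. 133. 129. 129.   2.   2.  -4.]
 [  1.  13.  71.  72.  79. 127. 133. 132. 133.  69.  -1.   1.]
 [ -2.   9.  61.  70.  71. 124. 127. 130.  72.  74.  -2.  -1.]
 [  1.   1.  52.  70.  72. 105. 106.  80.  73.  72.   0.  -1.]
 [  0.   3.  40.  71.  71.  65.  69.  72.  72.  71.  -3.   1.]
 [ -2.   2.  34.  69.  71.  69.  71.  70.  68.  75.  -3.   0.]
 [  2.   5.  18.  71.  72.  70.  74.  70.  72.  70.  67.   0.]
 [ -2.  -2.   4.  70.  70.  76.  75.  72.  75.  68.   4.   1.]
 [ -0.  -0.   5.  55.  69.  73.  72.  59.  25.   1.   2.   0.]
 [ -2.  -2.   3.  48.  63.  36.   8.   0.  -2.   1.   2.  -3.]
 [  5.  -1.   6.  20.   8.   1.  -2.  -0.   0.   0.   5.  -0.]
 [ -3.  -3.   6.   2.   1.  -5.  -1.   3.  -2.  -0.   1.  -3.]]
```

View pics/c0.png

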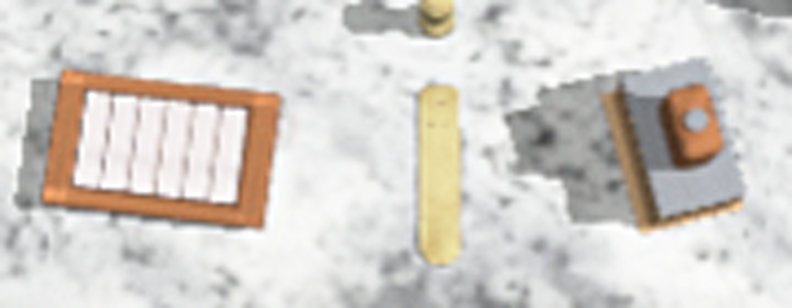

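```bash
cat >> h.py <<'E'
import json
from scipy.spatial.transform import Rotation as Ro
def setcmd(p,yaw): json.dump([list(map(float,p)),float(yaw)],open('cmd.json','w'))
def getcmd(): return json.load(open('cmd.json'))
# tool pose upright down: R=Rz(yaw)Rx(180)
def shift(p,yaw):
    c,y0=getcmd(); R=Ro.from_euler('xyz',[180,0,y0],degrees=True)
    d=R.inv().apply(np.array(p,float)-np.array(c))
    rv=(R.inv()*Ro.from_euler('xyz',[180,0,yaw],degrees=True)).as_rotvec()
    return np.round(d,1),np.round(rv,4)
def commit(d,rz):
    c,y0=getcmd(); R=Ro.from_euler('xyz',[180,0,y0],degrees=True)
    setcmd(np.array(c)+R.apply(d), y0-np.degrees(rz)); return getcmd()
E
python3 - <<'E'
from h import *
setcmd([213.711,-533.828,193.476],21.818)
np.set_printoptions(precision=2,suppress=True,linewidth=200)
f=grab_frame('wrist');print(f['tool_from_camera'],f['fx'],f['cx'],f['cy'])
print(shift([457,-170,240],14.7))
W=np.load('/tmp/top0.npy')
for v in range(60,170,6): print(v,W[v,[180,200,240,260,290,310,320,345]][:,[0,2]].round(0).tolist())
E
```

```text
[[   0.     -0.97   -0.25   68.41]
 [   1.      0.     -0.      0.25]
 [   0.     -0.25    0.97 -191.7 ]
 [   0.      0.      0.      1.  ]] 325.85686407508126 253.17086460700364 193.87837869510517
(array([ 361.1, -247.3,  -46.5]), array([-0.  , -0.  ,  0.12]))
60 [[572.0, 697.0], [572.0, 696.0], [574.0, 690.0], [572.0, 693.0], [574.0, 687.0], [572.0, 691.0], [572.0, 691.0], [573.0, 690.0]]
66 [[572.0, 677.0], [574.0, 673.0], [572.0, 673.0], [574.0, 670.0], [573.0, 670.0], [573.0, 670.0], [574.0, 669.0], [571.0, 674.0]]
72 [[573.0, 656.0], [572.0, 655.0], [572.0, 652.0], [572.0, 652.0], [572.0, 651.0], [573.0, 649.0], [573.0, 649.0], [572.0, 651.0]]
78 [[573.0, 632.0], [574.0, 629.0], [573.0, 629.0], [574.0, 626.0], [574.0, 624.0], [573.0, 626.0], [575.0, 623.0], [575.0, 622.0]]
84 [[578.0, 600.0], [578.0, 598.0], [577.0, 596.0], [576.0, 597.0], [576.0, 597.0], [576.0, 596.0], [576.0, 595.0], [576.0, 596.0]]
90 [[573.0, 584.0], [572.0, 585.0], [571.0, 583.0], [573.0, 578.0], [571.0, 581.0], [571.0, 581.0], [572.0, 580.0], [574.0, 576.0]]
96 [[572.0, 560.0], [572.0, 558.0], [573.0, 55
[... 905 characters left out ...]
30.0, 119.0], [657.0, 33.0], [654.0, 41.0], [597.0, 214.0], [668.0, -4.0], [667.0, -1.0]]
144 [[650.0, -0.0], [648.0, 1.0], [627.0, 64.0], [636.0, 34.0], [633.0, 42.0], [628.0, 56.0], [645.0, 1.0], [645.0, 2.0]]
150 [[630.0, -6.0], [628.0, -2.0], [615.0, 39.0], [616.0, 33.0], [614.0, 37.0], [609.0, 54.0], [625.0, -3.0], [600.0, 83.0]]
156 [[607.0, 1.0], [606.0, 1.0], [597.0, 31.0], [595.0, 36.0], [590.0, 51.0], [588.0, 58.0], [603.0, 0.0], [586.0, 61.0]]
162 [[585.0, 4.0], [586.0, -2.0], [584.0, 3.0], [583.0, 2.0], [584.0, -1.0], [583.0, -0.0], [583.0, -2.0], [574.0, 32.0]]
168 [[565.0, 1.0], [564.0, 3.0], [564.0, 0.0], [549.0, 59.0], [564.0, -4.0], [562.0, 0.0], [562.0, 2.0], [562.0, -1.0]]
```

```bash
python3 - <<'E'
from h import *
print(shift([415,-181,240],14.7))
E
```

```text
(array([ 318. , -252.7,  -46.5]), array([-0.    , -0.    ,  0.1242]))
```

Request:
servo_tool(plan=[[[8,-6,-3,0,0,0.003,1],[32,-25,-10,0,0,0.012,1],[64,-51,-20,0,0,0.025,1],[100,-80,-30,0,0,0.04,1],[136,-108,-40,0,0,0.055,1],[172,-136,-46,0,0,0.07,1],[208,-165,-46,0,0,0.085,1],[244,-194,-46,0,0,0.1,1],[276,-220,-46,0,0,0.11,1],[304,-242,-46,0,0,0.12,1],[318,-252.5,-46,0,0,0.124,1],[318,-252.5,-46,0,0,0.124,1],[318,-252.5,-46,0,0,0.124,1]]])

```text
time_s: 1.5
ee_pos: [414.8, -181.0, 239.6]
ee_rot: [180.0, 0.0, 14.8]
force: [0.2, 0.2, -1.0]
gripper_width: 91.2
```

```bash
python3 - <<'E'
from h import *
print(commit([318,-252.5,-46],.124))
s=state();print(s['ee_pos'],s['ee_rot'],s['force'],s['time_s'])
f=grab_frame('wrist');save(f,'w1.png');W=pts(f,s);np.save('/tmp/w1.npy',W)
def reg(m,nm):
    p=W[m][:,:2].astype(np.float32);c,sz,a=cv2.minAreaRect(p);print(nm,len(p),np.round(c,1),np.round(sz,1),round(a,1),np.round(np.percentile(W[m][:,2],[5,50,95]),1))
near=(abs(W[...,0]-457)<75)&(abs(W[...,1]+170)<75)
v=np.arange(384)[:,None]<240
reg(near&(W[...,2]>120)&(W[...,2]<140),'grip')
reg(near&(W[...,2]>66)&(W[...,2]<80),'flange')
reg(near&(W[...,2]>50)&(W[...,2]<69),'rim')
E
```

```text
[[415.0883515635443, -181.2270750476501, 239.47599999999997], 14.713323340377794]
[ 414.78071459 -180.97664105  239.55471533] [1.79975139e+02 2.15657707e-02 1.47845347e+01] [ 0.22460869  0.18921135 -1.00618274] 1.5
grip 1711 [ 456.8 -172.9] [48.4 29.9] 14.5 [127.7 131.9 136.4]
flange 3946 [ 456.4 -172.9] [103.7  64.1] 14.6 [71.  72.3 73.5]
rim 2 [ 471.9 -195.9] [86.1  0. ] -157.5 [68.8 68.8 68.8]
```

View pics/w1.png

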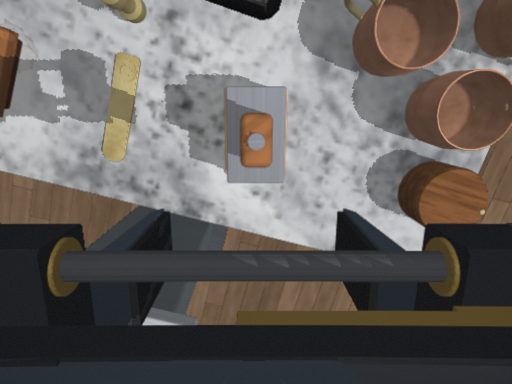

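The roller's grip is at pixel (256,141), and my measurement puts it at about (456.6, -172.7) with yaw 14.6. The sizes match the ones given. Next I descend.

```bash
python3 - <<'E'
from h import *
print(shift([456.6,-172.5,84],14.6))
E
```

```text
(array([ 42.4,   2.1, 155.5]), array([-0.   , -0.   ,  0.002]))
```

Request:
servo_tool(plan=[[[12,0.6,5,0,0,0.002,1],[32,1.5,25,0,0,0.002,1],[42.5,2,55,0,0,0.002,1],[42.5,2,90,0,0,0.002,1],[42.5,2,120,0,0,0.002,1],[42.5,2,142,0,0,0.002,1],[42.5,2,152,0,0,0.002,1],[42.5,2,155.5,0,0,0.002,1],[42.5,2,155.5,0,0,0.002,0.3],[42.5,2,155.5,0,0,0.002,0.2],[42.5,2,155.5,0,0,0.002,0.1],[42.5,2,155.5,0,0,0.002,0],[42.5,2,155.5,0,0,0.002,0],[42.5,2,155.5,0,0,0.002,0],[42.5,2,155.5,0,0,0.002,0]]], squeeze=50)

```text
time_s: 3.05
ee_pos: [456.7, -172.4, 84.1]
ee_rot: [180.0, -0.0, 14.6]
force: [0.8, 0.8, -0.0]
gripper_width: 38.0
```

```bash
python3 - <<'E'
from h import *
print(commit([42.5,2,155.5],.002))
s=state();print(s['ee_pos'],s['ee_rot'],s['force'],s['torque'],s['gripper_width'])
E
```

```text
[[456.7026878343638, -172.3672208310644, 83.976], 14.59873178135163]
[ 456.74027775 -172.37213128   84.06727951] [ 1.79986535e+02 -9.93924032e-03  1.46026125e+01] [ 0.83899344  0.80133537 -0.00671187] [-0.00660925 -0.03437017 -0.00127128] 37.983738732288835
```

Still closing, at 38 mm.

Request:
servo_tool(plan=[[[0,0,0,0,0,0,0],[0,0,0,0,0,0,0],[0,0,0,0,0,0,0],[0,0,0,0,0,0,0]]])

```text
time_s: 3.45
ee_pos: [456.7, -172.4, 84.0]
ee_rot: [180.0, -0.0, 14.6]
force: [0.4, -0.6, 0.0]
gripper_width: 29.6
```

```bash
python3 - <<'E'
from h import *
s=state();print(s['ee_pos'],s['ee_rot'],s['force'],s['torque'],s['gripper_width'])
E
```

```text
[ 456.74131726 -172.40471286   83.96883627] [ 1.79991611e+02 -3.04163101e-03  1.46006519e+01] [ 0.37419341 -0.56032812  0.00103797] [0.03066533 0.08445157 0.0025071 ] 29.57445158331013
```

```bash
python3 - <<'E'
from h import *
print(shift([370.5,212.7,200],-6.5))
E
```

```text
(array([  13.6, -394.4, -116. ]), array([-0.    , -0.    ,  0.3682]))
```

Request:
servo_tool(plan=[[[0,0,-2,0,0,0,0],[0,0,-8,0,0,0,0],[0,0,-20,0,0,0,0],[0,0,-36,0,0,0,0],[0,0,-54,0,0,0,0],[0,0,-72,0,0,0,0],[0,0,-90,0,0,0,0],[0,0,-104,0,0,0,0],[0,0,-113,0,0,0,0],[0,0,-116,0,0,0,0],[0,0,-116,0,0,0,0]]])

```text
time_s: 4.55
ee_pos: [456.7, -172.3, 200.2]
ee_rot: [180.0, -0.0, 14.6]
force: [0.5, -0.7, -3.3]
gripper_width: 29.8
```

Request:
servo_tool(plan=[[[0.3,-8,0,0,0,0.007,0],[1,-30,0,0,0,0.028,0],[2,-60,0,0,0,0.056,0],[3,-95,0,0,0,0.089,0],[4.5,-130,0,0,0,0.121,0],[6,-165,0,0,0,0.154,0],[7,-200,0,0,0,0.187,0],[8,-235,0,0,0,0.219,0],[9.5,-270,0,0,0,0.252,0],[10.5,-305,0,0,0,0.285,0],[11.5,-338,0,0,0,0.316,0],[12.5,-365,0,0,0,0.341,0],[13,-384,0,0,0,0.358,0],[13.5,-394,0,0,0,0.368,0],[13.5,-394,0,0,0,0.368,0],[13.5,-394,0,0,0,0.368,0]]])

```text
time_s: 6.15
ee_pos: [369.8, 212.0, 199.4]
ee_rot: [179.9, 0.1, -6.4]
force: [0.6, -0.7, -4.0]
gripper_width: 29.7
```

```bash
python3 - <<'E'
from h import *
commit([0,0,-116],0);print(commit([13.5,-394,0],.368))
np.set_printoptions(precision=2,suppress=True,linewidth=200)
s=state();print(s['ee_pos'],s['ee_rot'],s['force'],s['torque'],s['time_s'],s['gripper_width'])
f=grab_frame('wrist');save(f,'w2.png');W=pts(f,s);np.save('/tmp/w2.npy',W)
f=grab_frame('top');save(f,'t2.png');np.save('/tmp/t2.npy',pts(f))
f=grab_frame('side');save(f,'s2.png');np.save('/tmp/s2.npy',pts(f))
E
```

```text
[[370.45994925143293, 212.3150377170992, 199.97599999999994], -6.486115079462666]
[369.81 212.02 199.38] [179.93   0.06  -6.44] [ 0.57 -0.68 -3.99] [ 0.08 -0.01 -0.01] 6.15 29.725815965272677
```

View pics/w2.png

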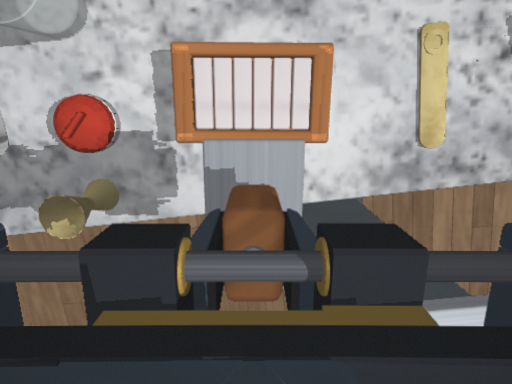

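View pics/s2.png

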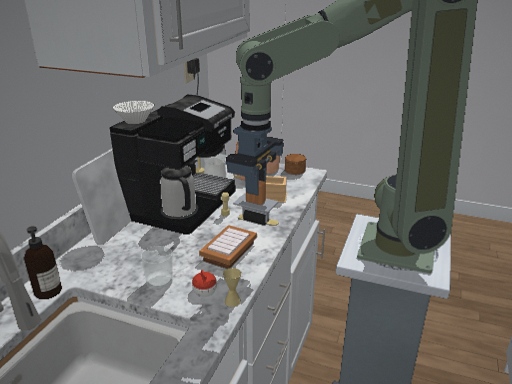

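View pics/t2.png

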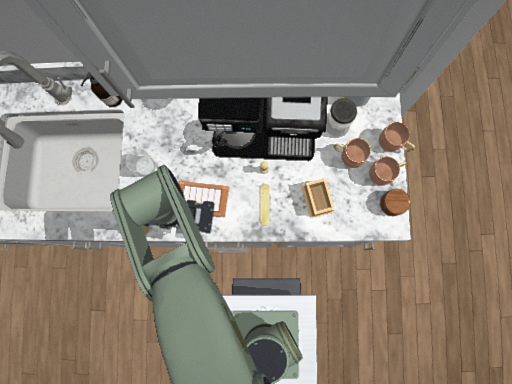

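```bash
python3 - <<'E'
import numpy as np,cv2
np.set_printoptions(precision=2,suppress=True,linewidth=200)
W=np.load('/tmp/w2.npy');im=cv2.imread('pics/w2.png').astype(int)
near=(abs(W[...,0]-456)<70)&(abs(W[...,1]-203)<100)&(np.arange(384)[:,None]<150)
def reg(m,nm):
    p=W[m][:,:2].astype(np.float32);c,sz,a=cv2.minAreaRect(p);print(nm,len(p),np.round(c,1),np.round(sz,1),round(a,1),np.round(np.percentile(W[m][:,2],[2,50,98]),1))
reg(near&(W[...,2]>20)&(W[...,2]<60),'frame')
b,g,r=im[...,0],im[...,1],im[...,2]
white=near&(W[...,2]>25)&(b>170)
wood=near&(W[...,2]>25)&(W[...,2]<60)&(r-b>60)
reg(white,'bars');reg(wood,'wood')
for nm,m in (('bars',white),('wood',wood)):
    P=W[m];A=np.c_[P[:,:2]-[456.,203.],np.ones(len(P))]
    k=np.linalg.lstsq(A,P[:,2],rcond=None)[0];
    r_=P[:,2]-A@k; ok=abs(r_)<4; k=np.linalg.lstsq(A[ok],P[ok,2],rcond=None)[0]; print(nm,k,ok.sum(),r_[ok].std())
# countertop near
m=(abs(W[...,1]-70)<40)&(abs(W[...,0]-456)<60)&(W[...,2]<15)
print('top',np.nanmedian(W[m][:,2]))
m=(np.nan_to_num(W[...,1],nan=999)>300)&(abs(W[...,0]-490)<50)&(abs(W[...,2])<15)&(W[...,1]<340);print('top left',np.nanmedian(W[m][:,2]))
# stand
T=np.load('/tmp/t2.npy')
n=(abs(T[...,0]-456)<70)&(abs(T[...,1]+171)<70)&(T[...,2]>58)&(T[...,2]<74)
p=T[n][:,:2].astype(np.float32);c,sz,a=cv2.minAreaRect(p);print('stand',np.round(c,1),np.round(sz,1),round(a,1),np.median(T[n][:,2]))
T=np.load('/tmp/top0.npy')
n=(abs(T[...,0]-456)<70)&(abs(T[...,1]-203)<100)&(T[...,2]>25)&(T[...,2]<60)
P=T[n];A=np.c_[P[:,:2]-[456.,203.],np.ones(len(P))];print('top all',np.linalg.lstsq(A,P[:,2],rcond=None)[0])
E
```

```text
frame 15406 [455.1 203.3] [164.8  99.5] 83.5 [27.9 40.6 44.5]
bars 7224 [452.2 203.3] [117.3  74.2] 83.4 [41.2 43.1 45. ]
wood 6431 [455.3 203. ] [162.4  98. ] 83.3 [36.2 38.5 40.7]
bars [-0.01  0.01 43.17] 6283 1.9504395282371456
wood [ 0.    0.01 38.51] 6410 0.8631663043075939
top 0.42465283322469816
top left 0.4437913033339953
stand [ 457.5 -170.4] [104.9  65.5] 14.2 64.902982380132
top all [ 0.01  0.01 39.06]
```

```bash
python3 - <<'E'
from h import *
print(shift([461.2,252.9,127],-6.5))
E
```

```text
(array([ 85.6, -50.6,  73. ]), array([ 0.    , -0.    ,  0.0002]))
```

Request:
servo_tool(plan=[[[5,-3,2,0,0,0,0],[20,-12,8,0,0,0,0],[40,-24,18,0,0,0,0],[60,-36,32,0,0,0,0],[77,-46,48,0,0,0,0],[85.5,-50.5,61,0,0,0,0],[85.5,-50.5,69,0,0,0,0],[85.5,-50.5,73,0,0,0,0],[85.5,-50.5,73,0,0,0,0],[85.5,-50.5,73,0,0,0,0],[85.5,-50.5,73,0,0,0,0]]])

```text
time_s: 7.4
ee_pos: [461.2, 252.9, 127.8]
ee_rot: [-180.0, -0.1, -6.5]
force: [0.3, 0.2, -2.5]
gripper_width: 29.7
```

```bash
python3 - <<'E'
from h import *
np.set_printoptions(precision=2,suppress=True,linewidth=200)
print(commit([85.5,-50.5,73],0))
s=state();print(s['ee_pos'],s['ee_rot'],s['force'],s['torque'],s['time_s'])
f=grab_frame('side');save(f,'s3.png')
s=state();print(s['force'])
f=grab_frame('wrist');save(f,'w3.png')
s=state();print(s['ee_pos'],s['force'])
E
```

```text
[[461.1172887200767, 252.83351252140397, 126.97599999999991], -6.486115079462666]
[461.16 252.92 127.85] [-179.95   -0.08   -6.48] [ 0.3   0.22 -2.5 ] [0.06 0.05 0.05] 7.4
[-0.65 -1.3  -3.28]
[461.2  252.95 127.66] [ 0.35 -0.19 -3.13]
```

View pics/s3.png

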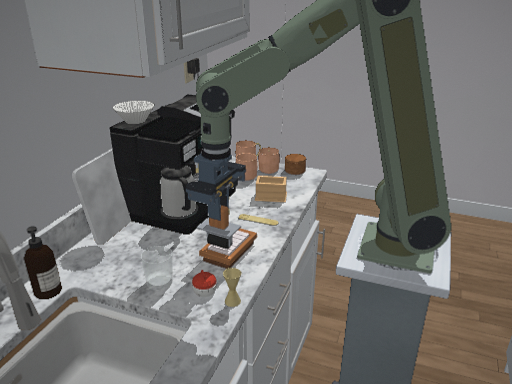

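View pics/w3.png

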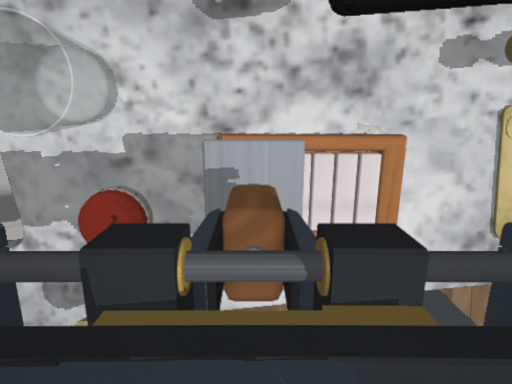

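Request:
servo_tool(plan=[[[0,0,2,0,0,0,0],[0,0,4,0,0,0,0],[0,0,5,0,0,0,0],[0,0,6,0,0,0,0],[0,0,7,0,0,0,0],[0,0,8,0,0,0,0]]])

```text
time_s: 8.1
ee_pos: [461.1, 252.8, 118.8]
ee_rot: [180.0, 0.0, -6.5]
force: [-0.2, -0.6, -2.9]
gripper_width: 29.6
```

Request:
servo_tool(plan=[[[0,0,0.7,0,0,0,0],[0,0,1.4,0,0,0,0],[0,0,2,0,0,0,0]]])

```text
time_s: 8.4
ee_pos: [461.3, 253.1, 117.6]
ee_rot: [-180.0, -0.0, -6.5]
force: [-1.9, -0.3, 4.2]
gripper_width: 29.5
```

Request:
servo_tool(plan=[[[0,0,0.7,0,0,0,0],[0,0,1.4,0,0,0,0],[0,0,2,0,0,0,0]]])

```text
time_s: 8.7
ee_pos: [461.3, 253.1, 115.3]
ee_rot: [-180.0, -0.0, -6.5]
force: [-1.4, 1.7, 5.8]
gripper_width: 29.9
```

Request:
servo_tool(plan=[[[0,0,0.6,0,0,0,0],[0,0,1.2,0,0,0,0]]])

```text
time_s: 8.9
ee_pos: [461.4, 253.3, 113.9]
ee_rot: [-179.9, -0.0, -6.5]
force: [-1.7, 1.0, 6.1]
gripper_width: 29.8
```

Request:
servo_tool(plan=[[[0,0,0.5,0,0,0,0],[0,0,1.0,0,0,0,0],[0,0,1.3,0,0,0,0]]])

```text
time_s: 9.2
ee_pos: [461.5, 253.6, 113.2]
ee_rot: [-179.9, -0.0, -6.5]
force: [-2.6, 1.4, 9.2]
gripper_width: 30.0
```

Request:
servo_tool(plan=[[[0,0,0.3,0,0,0,0],[0,0,0.6,0,0,0,0],[0,0,0.6,0,0,0,0]]])

```text
time_s: 9.5
ee_pos: [461.5, 253.6, 112.9]
ee_rot: [-179.9, -0.1, -6.5]
force: [-2.3, 0.7, 9.8]
gripper_width: 29.6
```

Request:
servo_tool(plan=[[[0,0,0,0,0,0,0],[0,0,0,0,0,0,0],[0,0,0,0,0,0,0]]])

```text
time_s: 9.8
ee_pos: [461.5, 253.7, 112.9]
ee_rot: [-179.9, -0.1, -6.5]
force: [-2.1, 0.9, 10.0]
gripper_width: 29.7
```

```bash
python3 - <<'E'
from h import *
np.set_printoptions(precision=2,suppress=True,linewidth=200)
print(commit([0,0,8+2+2+1.2+1.3+.6],0))
for i in range(3):
    s=state();print(s['ee_pos'],s['force'],s['torque']);f=grab_frame('wrist')
E
```

```text
[[461.1172887200767, 252.83351252140397, 111.8759999999999], -6.486115079462666]
[461.47 253.66 112.95] [-2.09  0.88 10.02] [ 0.31  0.82 -0.01]
[461.47 253.64 112.95] [-1.48  1.12  9.67] [ 0.32  0.82 -0.01]
[461.47 253.67 112.95] [-3.06  0.38 11.03] [ 0.38  0.84 -0.01]
```

Request:
servo_tool(plan=[[[0,1,0,0,0,0,0],[0,2.2,0,0,0,0,0],[0,3.4,0,0,0,0,0],[0,4.6,0,0,0,0,0],[0,5.8,0,0,0,0,0]]])

```text
time_s: 10.45
ee_pos: [461.2, 250.2, 113.2]
ee_rot: [-179.6, -0.1, -6.6]
force: [-3.2, 5.9, 7.6]
gripper_width: 29.7
```

Request:
servo_tool(plan=[[[0,1.2,0,0,0,0,0],[0,2.4,0,0,0,0,0],[0,3.6,0,0,0,0,0]]])

```text
time_s: 10.75
ee_pos: [460.5, 245.0, 113.0]
ee_rot: [-179.8, -0.1, -6.5]
force: [-2.6, 1.4, 9.6]
gripper_width: 30.2
```

Request:
servo_tool(plan=[[[0,1.2,0,0,0,0,0],[0,2.4,0,0,0,0,0],[0,3.6,0,0,0,0,0]]])

```text
time_s: 11.05
ee_pos: [460.0, 240.4, 112.8]
ee_rot: [-179.9, -0.1, -6.5]
force: [-3.0, 0.6, 9.9]
gripper_width: 29.2
```

Request:
servo_tool(plan=[[[0,1.2,0,0,0,0,0],[0,2.4,0,0,0,0,0],[0,3.6,0,0,0,0,0]]])

```text
time_s: 11.35
ee_pos: [459.6, 236.8, 112.8]
ee_rot: [-179.9, -0.1, -6.5]
force: [-2.1, 0.7, 9.4]
gripper_width: 29.9
```

Request:
servo_tool(plan=[[[0,1.2,0,0,0,0,0],[0,2.4,0,0,0,0,0],[0,3.6,0,0,0,0,0]]])

```text
time_s: 11.65
ee_pos: [459.3, 234.0, 112.9]
ee_rot: [-179.8, -0.1, -6.5]
force: [-3.6, 4.1, 9.6]
gripper_width: 29.4
```

Request:
servo_tool(plan=[[[0,1.2,0,0,0,0,0],[0,2.4,0.1,0,0,0,0],[0,3.6,0.1,0,0,0,0],[0,4.8,0.1,0,0,0,0],[0,6,0.1,0,0,0,0]]])

```text
time_s: 12.15
ee_pos: [458.9, 229.8, 113.0]
ee_rot: [-179.6, -0.1, -6.6]
force: [-3.7, 6.2, 8.5]
gripper_width: 29.7
```

Request:
servo_tool(plan=[[[0,1.2,0,0,0,0,0],[0,2.4,0,0,0,0,0],[0,3.6,0,0,0,0,0],[0,4.8,0,0,0,0,0],[0,6,0,0,0,0,0]]])

```text
time_s: 12.65
ee_pos: [457.9, 221.4, 112.7]
ee_rot: [-179.9, -0.1, -6.5]
force: [-1.3, 0.4, 9.5]
gripper_width: 29.8
```

Request:
servo_tool(plan=[[[0,1.2,0,0,0,0,0],[0,2.4,0,0,0,0,0],[0,3.6,0,0,0,0,0],[0,4.8,0,0,0,0,0],[0,6,0,0,0,0,0]]])

```text
time_s: 13.15
ee_pos: [457.2, 215.2, 112.6]
ee_rot: [-179.9, -0.1, -6.5]
force: [-2.4, 0.8, 9.9]
gripper_width: 30.0
```

Request:
servo_tool(plan=[[[0,1.2,0.1,0,0,0,0],[0,2.4,0.1,0,0,0,0],[0,3.6,0.1,0,0,0,0],[0,4.8,0.2,0,0,0,0],[0,6,0.2,0,0,0,0]]])

```text
time_s: 13.65
ee_pos: [456.9, 211.5, 112.7]
ee_rot: [-179.7, -0.1, -6.6]
force: [-2.7, 5.9, 9.3]
gripper_width: 29.4
```

Request:
servo_tool(plan=[[[0,1.2,0,0,0,0,0],[0,2.4,0,0,0,0,0],[0,3.6,0,0,0,0,0],[0,4.8,0,0,0,0,0],[0,6,0,0,0,0,0]]])

```text
time_s: 14.15
ee_pos: [455.9, 203.8, 112.5]
ee_rot: [-179.9, -0.1, -6.5]
force: [-2.4, 1.9, 9.1]
gripper_width: 29.4
```

Request:
servo_tool(plan=[[[0,1.2,0,0,0,0,0],[0,2.4,0,0,0,0,0],[0,3.6,0,0,0,0,0],[0,4.8,0,0,0,0,0],[0,6,0,0,0,0,0]]])

```text
time_s: 14.65
ee_pos: [455.1, 197.3, 112.4]
ee_rot: [-179.9, -0.1, -6.5]
force: [-1.8, -0.0, 9.2]
gripper_width: 29.8
```

Request:
servo_tool(plan=[[[0,1.2,0.1,0,0,0,0],[0,2.4,0.2,0,0,0,0],[0,3.6,0.3,0,0,0,0],[0,4.8,0.3,0,0,0,0],[0,6,0.3,0,0,0,0]]])

```text
time_s: 15.15
ee_pos: [454.8, 193.1, 112.4]
ee_rot: [-179.7, -0.1, -6.6]
force: [-3.8, 6.1, 9.1]
gripper_width: 29.7
```

Request:
servo_tool(plan=[[[0,1.2,0,0,0,0,0],[0,2.4,0,0,0,0,0],[0,3.6,0.1,0,0,0,0],[0,4.8,0.1,0,0,0,0],[0,6,0.1,0,0,0,0]]])

```text
time_s: 15.65
ee_pos: [454.1, 186.7, 112.2]
ee_rot: [-179.8, -0.1, -6.5]
force: [-2.9, 3.6, 9.4]
gripper_width: 30.2
```

Request:
servo_tool(plan=[[[0,1.2,0,0,0,0,0],[0,2.4,0,0,0,0,0],[0,3.6,0.1,0,0,0,0],[0,4.8,0.1,0,0,0,0],[0,6,0.1,0,0,0,0]]])

```text
time_s: 16.15
ee_pos: [453.2, 179.4, 112.0]
ee_rot: [-179.9, -0.1, -6.5]
force: [-3.0, 0.6, 10.2]
gripper_width: 29.3
```

Request:
servo_tool(plan=[[[0,1.2,0,0,0,0,0],[0,2.4,0.1,0,0,0,0],[0,3.6,0.1,0,0,0,0],[0,4.8,0.1,0,0,0,0],[0,6,0.1,0,0,0,0]]])

```text
time_s: 16.65
ee_pos: [452.6, 174.1, 112.0]
ee_rot: [-179.9, -0.1, -6.5]
force: [-2.2, 2.7, 10.2]
gripper_width: 29.5
```

Request:
servo_tool(plan=[[[0,1.2,0,0,0,0,0],[0,2.4,0,0,0,0,0],[0,3.6,0.1,0,0,0,0],[0,4.8,0.1,0,0,0,0],[0,6,0.1,0,0,0,0]]])

```text
time_s: 17.15
ee_pos: [452.2, 169.7, 112.1]
ee_rot: [-179.7, -0.1, -6.6]
force: [-3.1, 5.9, 9.0]
gripper_width: 29.6
```

Request:
servo_tool(plan=[[[0,1.2,0,0,0,0,0],[0,2.4,0,0,0,0,0],[0,3.6,0.1,0,0,0,0],[0,4.8,0.1,0,0,0,0],[0,6,0.1,0,0,0,0]]])

```text
time_s: 17.65
ee_pos: [451.2, 161.7, 111.7]
ee_rot: [-179.9, -0.1, -6.5]
force: [-1.5, 0.5, 10.1]
gripper_width: 29.6
```

Request:
servo_tool(plan=[[[0,1.2,0,0,0,0,0],[0,2.4,0,0,0,0,0],[0,3.6,0.1,0,0,0,0],[0,4.8,0.1,0,0,0,0],[0,6,0.1,0,0,0,0],[0,7.2,0.1,0,0,0,0],[0,8,0.1,0,0,0,0],[0,8,0.1,0,0,0,0]]])

```text
time_s: 18.45
ee_pos: [450.3, 153.4, 111.7]
ee_rot: [-180.0, -0.1, -6.5]
force: [-3.1, -0.1, 10.6]
gripper_width: 29.8
```

Pass one is done, with the contact force steady at 12–13.5 N. I'll make a return pass while still pressing, to confirm the bars are bedded.

Request:
servo_tool(plan=[[[0,0,0.1,0,0,0,0],[0,-1,0.1,0,0,0,0],[0,-2.5,0.1,0,0,0,0],[0,-4,0.1,0,0,0,0],[0,-5.5,0.1,0,0,0,0],[0,-7,0.1,0,0,0,0],[0,-8.5,0,0,0,0,0],[0,-10,0,0,0,0,0]]])

```text
time_s: 19.25
ee_pos: [451.4, 163.4, 111.7]
ee_rot: [-180.0, -0.1, -6.5]
force: [-3.0, -0.6, 11.2]
gripper_width: 29.6
```

Request:
servo_tool(plan=[[[0,-1.5,0,0,0,0,0],[0,-3,0,0,0,0,0],[0,-4.5,-0.1,0,0,0,0],[0,-6,-0.1,0,0,0,0],[0,-7.5,-0.1,0,0,0,0],[0,-9,-0.1,0,0,0,0],[0,-10.5,-0.1,0,0,0,0],[0,-12,-0.2,0,0,0,0],[0,-13.5,-0.2,0,0,0,0],[0,-15,-0.2,0,0,0,0]]])

```text
time_s: 20.25
ee_pos: [453.2, 178.2, 111.9]
ee_rot: [-180.0, -0.1, -6.5]
force: [-2.4, -0.7, 11.9]
gripper_width: 29.7
```

Request:
servo_tool(plan=[[[0,-1.5,0,0,0,0,0],[0,-3,0,0,0,0,0],[0,-4.5,-0.1,0,0,0,0],[0,-6,-0.1,0,0,0,0],[0,-7.5,-0.1,0,0,0,0],[0,-9,-0.1,0,0,0,0],[0,-10.5,-0.1,0,0,0,0],[0,-12,-0.2,0,0,0,0],[0,-13.5,-0.2,0,0,0,0],[0,-15,-0.2,0,0,0,0]]])

```text
time_s: 21.25
ee_pos: [454.9, 193.2, 112.1]
ee_rot: [-180.0, -0.1, -6.5]
force: [-2.7, 0.1, 11.2]
gripper_width: 29.5
```

Request:
servo_tool(plan=[[[0,-1.5,0,0,0,0,0],[0,-3,0,0,0,0,0],[0,-4.5,-0.1,0,0,0,0],[0,-6,-0.1,0,0,0,0],[0,-7.5,-0.1,0,0,0,0],[0,-9,-0.1,0,0,0,0],[0,-10.5,-0.1,0,0,0,0],[0,-12,-0.2,0,0,0,0],[0,-13.5,-0.2,0,0,0,0],[0,-15,-0.2,0,0,0,0]]])

```text
time_s: 22.25
ee_pos: [456.6, 208.1, 112.3]
ee_rot: [-180.0, -0.1, -6.5]
force: [-1.9, -1.0, 11.2]
gripper_width: 29.5
```

Request:
servo_tool(plan=[[[0,-1.5,0,0,0,0,0],[0,-3,0,0,0,0,0],[0,-4.5,-0.1,0,0,0,0],[0,-6,-0.1,0,0,0,0],[0,-7.5,-0.1,0,0,0,0],[0,-9,-0.1,0,0,0,0],[0,-10.5,-0.1,0,0,0,0],[0,-12,-0.2,0,0,0,0],[0,-13.5,-0.2,0,0,0,0],[0,-15,-0.2,0,0,0,0]]])

```text
time_s: 23.25
ee_pos: [458.4, 223.1, 112.5]
ee_rot: [-179.9, -0.1, -6.5]
force: [-1.6, 0.1, 10.5]
gripper_width: 29.8
```

Request:
servo_tool(plan=[[[0,-1.5,0,0,0,0,0],[0,-3,0,0,0,0,0],[0,-4.5,-0.1,0,0,0,0],[0,-6,-0.1,0,0,0,0],[0,-7.5,-0.1,0,0,0,0],[0,-9,-0.1,0,0,0,0],[0,-10.5,-0.1,0,0,0,0],[0,-12,-0.2,0,0,0,0],[0,-13.5,-0.2,0,0,0,0],[0,-15,-0.2,0,0,0,0]]])

```text
time_s: 24.25
ee_pos: [460.1, 238.0, 112.7]
ee_rot: [-180.0, -0.1, -6.5]
force: [-2.6, -1.4, 10.0]
gripper_width: 29.6
```

Request:
servo_tool(plan=[[[0,-1.5,0,0,0,0,0],[0,-3,0,0,0,0,0],[0,-4.5,-0.1,0,0,0,0],[0,-6,-0.1,0,0,0,0],[0,-7.5,-0.1,0,0,0,0],[0,-9,-0.1,0,0,0,0],[0,-10.5,-0.1,0,0,0,0],[0,-12,-0.2,0,0,0,0],[0,-13.5,-0.2,0,0,0,0],[0,-15,-0.2,0,0,0,0],[0,-17,-0.2,0,0,0,0],[0,-17,-0.2,0,0,0,0]]])

```text
time_s: 25.45
ee_pos: [462.1, 255.3, 113.0]
ee_rot: [-179.9, -0.1, -6.5]
force: [-1.3, 0.7, 9.9]
gripper_width: 29.5
```

```bash
python3 - <<'E'
from h import *
np.set_printoptions(precision=2,suppress=True,linewidth=200)
# totals since last commit
ty=20.2+18+18+18+26-10-90-2; print('ty',ty)
tz=.1+.2+.5+.4 +0-6*.2
print(commit([0,ty,tz],0))
s=state();print(s['ee_pos'],s['force'],s['time_s'])
f=grab_frame('wrist');save(f,'w4.png');W=pts(f,s)
im=f['color'].astype(int);r,b=im[...,0],im[...,2]
d=W-np.array([455.3,203.2,0]);a=np.radians(-6.5)
X=d[...,0]*np.cos(a)+d[...,1]*np.sin(a);Y=-d[...,0]*np.sin(a)+d[...,1]*np.cos(a);Z=W[...,2]
for i,yc in enumerate([-50,-30,-10,10,30,50]):
    m=(abs(Y-yc)<7)&(X>0)&(X<32)&(Z<55)&(Z>25)
    n=(abs(Y-yc)<8)&(X>40)&(X<48)&(Z<55)&(Z>25)
    print(i+1,m.sum(),np.nanmedian(Z[m]) if m.any() else None,n.sum(),np.nanmedian(Z[n]) if n.any() else None)
E
```

```text
ty -1.7999999999999972
[[461.320621095242, 254.62199118921347, 111.8759999999999], -6.486115079462666]
[462.1  255.26 112.98] [-1.34  0.68  9.91] 25.45
1 636 38.06187999852071 190 37.99217403618785
2 639 38.32178956862896 197 38.13003634376348
3 641 38.52435467463708 196 38.36678003700054
4 346 38.68724561694686 112 38.77335682529951
5 0 None 0 None
6 0 None 0 None
```

View pics/w4.png

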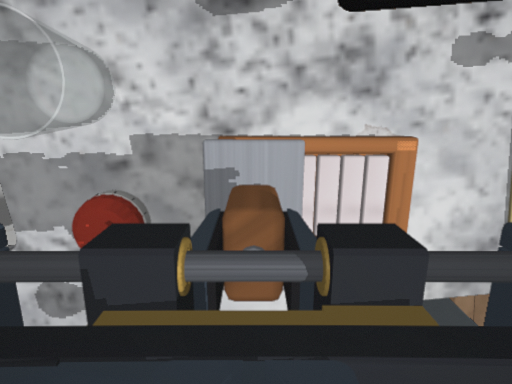

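Bars 1–4 are flush with the rim, to within 0.2 mm. Bars 5 and 6 are hidden under the flange, so I'll roll back 65 mm, still pressing, to see them.

Request:
servo_tool(plan=[[[0,1,0,0,0,0,0],[0,2.5,0,0,0,0,0],[0,4,0.1,0,0,0,0],[0,5.5,0.1,0,0,0,0],[0,7,0.1,0,0,0,0],[0,8.5,0.1,0,0,0,0],[0,10,0.1,0,0,0,0],[0,11.5,0.2,0,0,0,0],[0,13,0.2,0,0,0,0],[0,14.5,0.2,0,0,0,0],[0,16,0.2,0,0,0,0],[0,17.5,0.2,0,0,0,0],[0,19,0.3,0,0,0,0],[0,20.5,0.3,0,0,0,0]]])

```text
time_s: 26.9
ee_pos: [459.8, 234.8, 112.7]
ee_rot: [-179.9, -0.1, -6.5]
force: [-0.8, 0.2, 10.6]
gripper_width: 29.9
```

Request:
servo_tool(plan=[[[0,1.5,0,0,0,0,0],[0,3,0,0,0,0,0],[0,4.5,0.1,0,0,0,0],[0,6,0.1,0,0,0,0],[0,7.5,0.1,0,0,0,0],[0,9,0.1,0,0,0,0],[0,10.5,0.1,0,0,0,0],[0,12,0.2,0,0,0,0],[0,13.5,0.2,0,0,0,0],[0,15,0.2,0,0,0,0],[0,16.5,0.2,0,0,0,0],[0,18,0.2,0,0,0,0],[0,19.5,0.2,0,0,0,0],[0,21,0.2,0,0,0,0]]])

```text
time_s: 28.3
ee_pos: [457.4, 213.8, 112.5]
ee_rot: [-179.9, -0.1, -6.5]
force: [-2.3, 0.7, 9.7]
gripper_width: 29.8
```

Request:
servo_tool(plan=[[[0,1.5,0,0,0,0,0],[0,3,0,0,0,0,0],[0,4.5,0.1,0,0,0,0],[0,6,0.1,0,0,0,0],[0,7.5,0.1,0,0,0,0],[0,9,0.1,0,0,0,0],[0,10.5,0.1,0,0,0,0],[0,12,0.2,0,0,0,0],[0,13.5,0.2,0,0,0,0],[0,15,0.2,0,0,0,0],[0,16.5,0.2,0,0,0,0],[0,18,0.2,0,0,0,0],[0,19.5,0.3,0,0,0,0],[0,21,0.3,0,0,0,0],[0,22.5,0.3,0,0,0,0],[0,23.5,0.3,0,0,0,0]]])

```text
time_s: 29.9
ee_pos: [454.8, 190.4, 112.2]
ee_rot: [-179.9, -0.1, -6.5]
force: [-2.0, 0.6, 11.0]
gripper_width: 29.9
```

```bash
python3 - <<'E'
from h import *
np.set_printoptions(precision=2,suppress=True,linewidth=200)
print(commit([0,65,.8],0))
s=state();print(s['ee_pos'],s['force'],s['time_s'])
f=grab_frame('wrist');save(f,'w5.png');W=pts(f,s)
d=W-np.array([455.3,203.2,0]);a=np.radians(-6.5)
X=d[...,0]*np.cos(a)+d[...,1]*np.sin(a);Y=-d[...,0]*np.sin(a)+d[...,1]*np.cos(a);Z=W[...,2]
for i,yc in enumerate([-50,-30,-10,10,30,50]):
    m=(abs(Y-yc)<7)&(X>0)&(X<32)&(Z<55)&(Z>25)
    n=(abs(Y-yc)<8)&(X>40)&(X<48)&(Z<55)&(Z>25)
    print(i+1,m.sum(),np.nanmedian(Z[m]) if m.any() else None,n.sum(),np.nanmedian(Z[n]) if n.any() else None)
print(shift([456.7,-172.37,200],14.6))
c,y=getcmd();print('from lifted', c)
E
```

```text
[[453.9780631031626, 190.03803929609262, 111.07599999999991], -6.486115079462666]
[454.75 190.37 112.17] [-2.02  0.6  11.02] 29.9
1 103 37.87944892098544 46 37.913140713016
2 0 None 0 None
3 0 None 0 None
4 0 None 0 None
5 417 38.99735189157576 131 38.95105213992437
6 637 39.167118030724325 204 39.179369854345346
(array([ 43.6, 359.8, -88.9]), array([ 0.  ,  0.  , -0.37]))
from lifted [453.9780631031626, 190.03803929609262, 111.07599999999991]
```

All six bars are flush. I'll lift and carry the roller back.

Request:
servo_tool(plan=[[[0,0,-2,0,0,0,0],[0,0,-7,0,0,0,0],[0,0,-18,0,0,0,0],[0,0,-34,0,0,0,0],[2,14,-52,0,0,-0.014,0],[4,36,-70,0,0,-0.037,0],[7.5,64,-82,0,0,-0.066,0],[12,98,-88,0,0,-0.1,0],[16,133,-89,0,0,-0.137,0],[20,168,-89,0,0,-0.173,0],[24.5,203,-89,0,0,-0.209,0],[29,238,-89,0,0,-0.245,0],[33,273,-89,0,0,-0.281,0],[37,306,-89,0,0,-0.315,0],[40.5,334,-89,0,0,-0.344,0],[42.5,352,-89,0,0,-0.362,0],[43.5,360,-89,0,0,-0.37,0],[43.5,360,-89,0,0,-0.37,0],[43.5,360,-89,0,0,-0.37,0],[43.5,360,-89,0,0,-0.37,0]]])

```text
time_s: 31.95
ee_pos: [456.4, -171.6, 200.0]
ee_rot: [-180.0, 0.0, 14.8]
force: [1.1, -0.8, -3.4]
gripper_width: 29.4
```

```bash
python3 - <<'E'
from h import *
np.set_printoptions(precision=2,suppress=True,linewidth=200)
print(commit([43.5,360,-89],-.37))
s=state();print(s['ee_pos'],s['ee_rot'],s['force'],s['torque'],s['time_s'],s['gripper_width'])
f=grab_frame('wrist');save(f,'w6.png');W=pts(f,s);np.save('/tmp/w6.npy',W)
f=grab_frame('side');save(f,'s6.png')
print(shift([456.7,-172.37,84],14.6))
E
```

```text
[[456.53315587550355, -172.57155999896844, 200.07599999999996], 14.713323340377793]
[ 456.45 -171.56  200.03] [-179.97    0.01   14.77] [ 1.13 -0.84 -3.4 ] [0.02 0.08 0.08] 31.95 29.423309350579288
(array([  0.2,  -0.2, 116.1]), array([-0., -0.,  0.]))
```

View pics/w6.png

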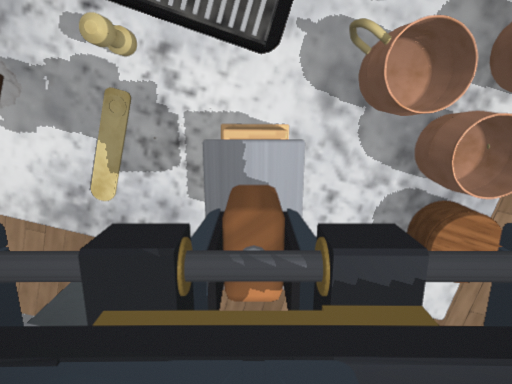

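View pics/s6.png

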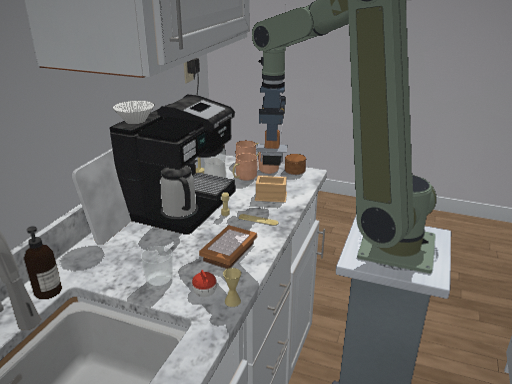

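The roller is over the stand, whose back edge shows at (255,131). I'll lower it carefully.

Request:
servo_tool(plan=[[[0.2,-0.2,4,0,0,0.002,0],[0.2,-0.2,14,0,0,0.002,0],[0.2,-0.2,28,0,0,0.002,0],[0.2,-0.2,40,0,0,0.002,0],[0.2,-0.2,48,0,0,0.002,0],[0.2,-0.2,55,0,0,0.002,0],[0.2,-0.2,62,0,0,0.002,0],[0.2,-0.2,70,0,0,0.002,0]]])

```text
time_s: 32.85
ee_pos: [457.0, -172.5, 129.8]
ee_rot: [180.0, -0.0, 14.6]
force: [-0.2, 0.6, -2.9]
gripper_width: 29.9
```

Request:
servo_tool(plan=[[[0,0,8,0,0,0,0],[0,0,17,0,0,0,0],[0,0,26,0,0,0,0],[0,0,34,0,0,0,0],[0,0,40,0,0,0,0],[0,0,43,0,0,0,0],[0,0,44.5,0,0,0,0],[0,0,45,0,0,0,0],[0,0,45,0,0,0,0]]])

```text
time_s: 33.75
ee_pos: [456.9, -172.4, 85.3]
ee_rot: [180.0, -0.0, 14.6]
force: [-0.1, -0.3, -2.7]
gripper_width: 29.6
```

Commanded z is 85.1. I'll feel for the rim.

Request:
servo_tool(plan=[[[0,0,0.4,0,0,0,0],[0,0,0.8,0,0,0,0],[0,0,1,0,0,0,0],[0,0,1,0,0,0,0]]])

```text
time_s: 34.15
ee_pos: [456.7, -172.3, 84.1]
ee_rot: [180.0, -0.0, 14.6]
force: [-0.1, 0.0, -3.3]
gripper_width: 29.8
```

Request:
servo_tool(plan=[[[0,0,0.2,0,0,0,0],[0,0,0.3,0,0,0,0],[0,0,0.3,0,0,0,0]]])

```text
time_s: 34.45
ee_pos: [456.7, -172.4, 84.0]
ee_rot: [180.0, -0.0, 14.6]
force: [-0.1, 0.5, -0.5]
gripper_width: 29.7
```

The rim now carries the weight. I'll release.

Request:
servo_tool(plan=[[[0,0,0,0,0,0,0.15],[0,0,0,0,0,0,0.4],[0,0,0,0,0,0,0.7],[0,0,0,0,0,0,1],[0,0,0,0,0,0,1],[0,0,0,0,0,0,1],[0,0,0,0,0,0,1],[0,0,0,0,0,0,1],[0,0,0,0,0,0,1],[0,0,0,0,0,0,1]]])

```text
time_s: 35.45
ee_pos: [456.7, -172.3, 83.7]
ee_rot: [180.0, 0.0, 14.6]
force: [-0.3, 0.1, 0.1]
gripper_width: 91.2
```

Request:
servo_tool(plan=[[[0,0,-4,0,0,0,1],[0,0,-15,0,0,0,1],[0,0,-35,0,0,0,1],[0,0,-60,0,0,0,1],[0,0,-90,0,0,0,1],[-10,0,-120,0,0,0,1],[-25,0,-145,0,0,0,1],[-38,0,-155,0,0,0,1],[-42,0,-156,0,0,0,1],[-42,0,-156,0,0,0,1],[-42,0,-156,0,0,0,1]]])

```text
time_s: 36.55
ee_pos: [415.6, -182.6, 238.5]
ee_rot: [-179.9, 0.1, 14.6]
force: [-0.7, 0.6, 0.3]
gripper_width: 91.2
```

```bash
python3 - <<'E'
from h import *
np.set_printoptions(precision=2,suppress=True,linewidth=200)
s=state();print(s['ee_pos'],s['force'],s['time_s'])
f=grab_frame('wrist');save(f,'w7.png');W=pts(f,s)
def reg(m,nm):
    p=W[m][:,:2].astype(np.float32);c,sz,a=cv2.minAreaRect(p);print(nm,len(p),np.round(c,1),np.round(sz,1),round(a,1),np.round(np.percentile(W[m][:,2],[5,50,95]),1))
near=(abs(W[...,0]-457)<75)&(abs(W[...,1]+170)<75)
reg(near&(W[...,2]>120)&(W[...,2]<140),'grip')
m=near&(W[...,2]>66)&(W[...,2]<80);reg(m,'flange')
P=W[m];A=np.c_[P[:,:2]-P[:,:2].mean(0),np.ones(len(P))];print('tilt',np.linalg.lstsq(A,P[:,2],rcond=None)[0])
f=grab_frame('top');save(f,'t7.png');T=pts(f);T0=np.load('/tmp/top0.npy')
im=f['color'].astype(int);a=np.radians(-6.5)
d=T-np.array([455.8,203.,0]);X=d[...,0]*np.cos(a)+d[...,1]*np.sin(a);Y=-d[...,0]*np.sin(a)+d[...,1]*np.cos(a);Z=T[...,2]
for i,yc in enumerate([-50,-30,-10,10,30,50]):
    m=(abs(Y-yc)<7)&(abs(X)<30)&(Z>25)&(Z<60); n=(abs(Y-yc)<9)&(abs(X)>39)&(abs(X)<47)&(Z>25)&(Z<60)
    print(i+1,np.nanmean(Z[m]),np.nanmean(Z[n]),np.nanmean(T0[m][:,2]))
E
```

```text
[ 415.58 -182.61  238.54] [-0.67  0.63  0.32] 36.55
grip 1741 [ 456.4 -172.8] [49.5 29.9] 14.7 [127.4 131.9 136.6]
flange 3940 [ 456.7 -172.9] [103.   64.1] 14.7 [70.9 72.3 73.6]
tilt [-0.   -0.   72.31]
1 37.07009387322507 37.806404133758846 41.83972320529201
2 37.58755213039285 37.9879629370626 41.59478720508709
3 37.650009611618394 36.97098206368506 41.67907368316722
4 37.86380398650577 37.90933001221837 42.763432970509136
5 37.595926959090995 37.22467722027561 42.6472545711974
6 38.28762487336871 37.99405425928277 42.15584762837774
```

View pics/w7.png

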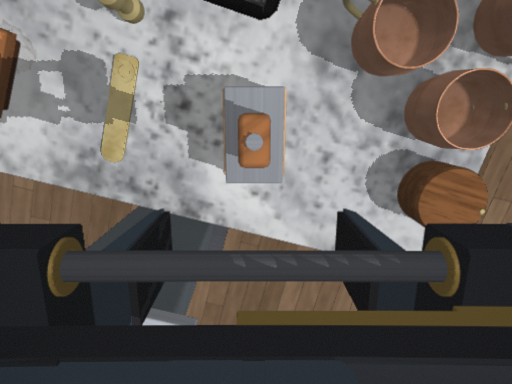

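View pics/t7.png

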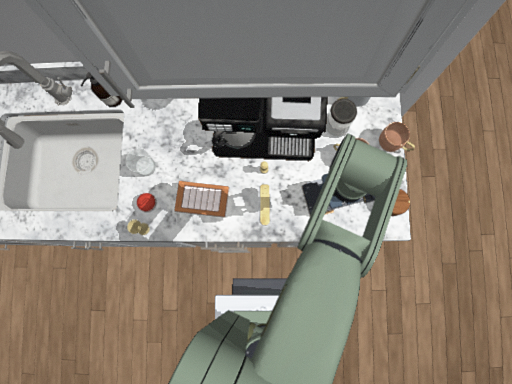

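The roller is seated level at its starting pose, the bars are flush, and everything else is where it was.

```bash
python3 -c "
from workcell import *
print(job_done())"
```

```text
the job is handed in; nothing more can be done
None
```

All six bars are bedded flush and the roller is back upright in its stand. I handed the job in at about 37 s on the robot's clock.

- **Pressing and rolling:** I pressed bar 6 in first, then rolled to bar 1 at 12 mm/s. I rolled back to bar 6, then part-way again so the wrist camera could see bars 5 and 6. The roller stayed down on the trivet throughout.
- **Push force:** After allowing for the roller's weight, the vertical push was about 12–15 N while rolling. The sideways force reached about 6 N as the wheel met each raised bar. I only have force readings at the end of each move, so I can't rule out brief peaks in between, but no reading came near 24 N.
- **Bars:** With the roller still down, the wrist camera showed every bar level with the rim to within about 0.2 mm. The final top-camera check was noisier, with differences up to 0.7 mm, but agreed. The rim's middle was about 38.5 mm above the worktop (24.5 mm above the base top) and it leaned about 0.0125 rad.
- **Roller:** The last look showed it level, flange top at 72.3 mm, and within about 0.5 mm of where it started.
- **Other things:** They looked unmoved in the last pictures. The arm hid the mugs and part of the salt box in the top view, but the wrist view showed them in place.

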